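# Press a drill bushing home with bench-mounted locking pliers

### The arm

A 7-joint arm with a two-finger parallel gripper is mounted at the origin on a cart in front of the work surface, level with it; the furniture and walls round the work are solid. World frame = base frame: x ahead of the robot, y to its left, z up, the work surface at z = 0. Lengths are in m, angles in rad, forces in N, time in s.
With the tool pointing down it reaches from about 0.4 to 0.85 m from the base axis. Payload 10.4 kg.
Tool frame: the origin (TCP) lies on the mounting face of the last link; the fingertips stand 173 mm ahead of it and the grasp point (between the pads) lies 155 mm ahead of it (manip.tip_extent is the distance from the TCP to the fingertips, in m); z points along the fingers, y is the line along which they close (so a half turn about z gives the same grasp; the last joint's range is limited). The gripper opens to 85 mm and grips with 20 to 120 N. Pads are 22 mm wide; open, the fingers measure 114 mm over their backs; the gripper's body (76 mm by 85 mm) begins 54 mm behind the grasp point. The pads swing forward as they close: fully open they stand 13 mm farther back than shut.
Start: joints at [-1.259, 0.332, -0.065, 1.46, 0.022, 1.35, -0.088], TCP at [0.205, 0.59, 0.405] pointing down, gripper open.
Joint ranges: [-2.6, 2.6], [-0.5, 2.12], [-1.47, 1.34], [0.16, 2.42], [-1.27, 4.41], [0.06, 2.06], [-2.6, 2.6]. Speed limits (rad/s): [2.22, 2.22, 2.79, 2.79, 3.14, 3.14, 3.14].

### API

Orientations are given as a unit quaternion [x, y, z, w].
In Python, from workcell import manip gives the robot as it stands.
- The arm moves only by the tool move_arm, never from a script. Its argument "plan" is one flat list of numbers, 7 for each row, row after row: the turn, a rotation vector about the tool's x, y, z in rad, then the shift along the tool's x, y, z in m, then the finger opening in m, from 0 to 0.0854. In form: [ax, ay, az, dx, dy, dz, gripper, ax, ay, az, dx, dy, dz, gripper, ...]. A call has 1 to 12 rows; each row is the pose to reach, as a shift and turn from the pose commanded when the call began, along the tool's axes at that moment; what a row does not reach only later rows make up. A row lasts 1/8 s, in which the tool goes at most 62.5 mm and 10.7 degrees, less where a joint would pass 70% of its speed; a pose out of reach is approached as far as the arm can. A call with a gripper value outside its range is refused whole. The fingers move at their own pace and stop on an object; "squeeze" is the grip in N (left out, the last holds). Time passes only in rows, so rows that repeat a pose let the fingers close. It gives the time, the measured TCP pose, the force, the opening and the grip force at its end, in the units of the state.
- manip.get_obs(): the state, without advancing time (a new reading comes with each control period).
- manip.camera(name): name is "scene" or "top" or "wrist"; returns a dict with "color" (420x560x3 uint8, red, green, blue), "fx", "fy", "cx", "cy" (pixels), "dist" ([k1, k2, p1, p2, k3] as OpenCV has them; the pictures are not rectified), "cam_to_world" (4x4, takes a point from camera to world coordinates); the wrist camera has in their place "mount" (4x4, takes a point from camera to tool coordinates, whose origin is the TCP and whose axes are the flange's). Camera axes: x right, y down, z forward; pixel columns grow to the right and rows downward; lengths in m; the calibration is good to about 2 mm. A picture is of the moment at which its call begins: read the wrist's pose just before it. There is no depth.
- manip.hand_in(): hands the job in; it is judged then, once.
Trained networks look in a picture, given as the dict that the camera call returned (one of the last four; its "shot" number tells which), for a name from the list of things; names that differ only in an ending like _2 or _b are one class to them, and where a whole thing is asked for, a point or a joint stands for the part that bears it (a point fixed in the world has none). Each returns a list of dicts, best first, with "conf" (0 to 1); they miss things now and then, are a little off and sometimes report something else, mostly with a low value. They report only what shows in the picture. A call takes as long as a camera call. They do not tell look-alikes from the thing itself.
- manip.look_for(picture, label): "position" ([x, y, z] in m, in the coordinates of the camera as it stood for that picture, good to about 4 mm: the middle of the surface that is visible of it).
- manip.silhouettes(picture, label): "pixels" (420x560 bool, what is visible of it).
- manip.tip_of(picture, label): "position" ([x, y, z] in m, in the coordinates of the camera as it stood for that picture, good to about 4 mm: a listed point, or the origin of a listed thing).
The state is a dict: "clock": time; "joint_pos": joint angles; "joint_velocities": joint speeds; "tau": joint torques, N m; "position": TCP position; "ee_rot": TCP orientation; "ft_force": force on the tool from outside, world axes, zero at the start; "torque": the same for the moment, N m; "grip_width": opening from 0.0 (shut) to 1.0 (fully open); "grasp_force": force on a finger pad.
Only numpy, scipy, OpenCV 4.12 (cv2) and the standard library are available. Lean on these libraries where they do the work, as an engineer would, in place of code of your own. Each camera call takes 0.05 s, during which the arm holds its last target. There are 200 camera calls.

### The job

Slide the beech drill guide into the open jaws of the bench-mounted locking pliers until it bottoms gently but surely on the end stop, then squeeze the handles until they snap over centre and lock, so that the brass bushing is pressed fully home. Then pull the red release lever until the pliers spring fully open, and leave the guide standing in the open jaws and the other things on the bench where they are. Go by feel, for pliers and stop sit a few millimetres off their marks on the base plate, and never let a finger bear with more than about 40 N.

Things in the scene. Friction and masses are not known exactly. Their poses are not given: they have to be found in the camera images.
- press_base: Dark steel plate, 76x142x8 mm, bolted down; origin on the bench. Frame: x from the moving (near) to the fixed (far) plier handle, y from handles to jaws, jaw pivot at the origin, working plane 40 mm up, all below 60 mm. Clamped in slots, not measured: the pliers, up to 4 mm off in x, 1 mm in y, 0.02 rad in yaw; the end stop, 22 mm wide, 53 mm high, face at y = 48 mm, up to 5 mm off.
- drill_guide: Beech block, 40 mm in x, 90 mm in y, 60 mm high, 0.15 to 0.3 kg, three steel rings flush in its top. Origin at the centre of its underside. A brass bushing is started in its -x face, 40 mm up, 27 mm from the middle to the -y end. In place it stands on the bench, -y end met the end stop with a few N (held, under 25 N), +x face on or near the anvil (x = 45 mm): centre at x 25, y 88 to 98 mm.
- bushing_head (a point): Centre of the bushing head's outer face; head 24 mm across, 5 mm thick. In place it faces the moving jaw's round nose (9 mm radius, y = 66 mm), which open stands 57 mm from the anvil face. The anvil, 32 mm square (y 50 to 82 mm), flares at its mouth as a lead-in for the block, which slides in along -y.
- bushing (a joint): How far the bushing is pressed in (m): 0.008 fully home with its head on the guide's face, at the start 0.0025 to 0.0045. It is a stiff fit: about 14 N.
- toggle_link (a joint): Link in the moving handle (rad): 0 pliers open, 0.74 dead centre, 0.91 locked. Blue grips, 22 mm high, 50 to 100 mm behind the pivot (-y): the fixed one along x = -1 mm, 14 mm wide; the moving one, 13 mm, 72 mm behind the pivot at x = -53 mm open (splayed 0.46 rad), -15 mm locked. It takes about 18 N there until it snaps over; let go before, it springs open. Bears 40 N from each finger.
- release_lever (a joint): Turn of the red release lever (rad): 0 at rest, springs back; trips the lock at about 0.2. Its tail, 6 mm thick, 30 to 50 mm above the bench, sticks out behind the handles: locked at x = -7 mm, y = -117 to -141 mm. Pulled to -x it gives lightly for 6 mm, then takes about 5 N; within 25 mm the lock trips, handle and tail spring 70 mm that way. Fixed handle ends at y = -109 mm.
- glue_bottle: White glue bottle with orange cap, 205 mm high, standing; bystander.
- spray_can: Blue bottle-shaped can with red cap, 192 mm high, standing; bystander.
- mallet: Beech mallet, 232 mm long, lying; bystander.
- caliper: Steel caliper, 235 mm long, lying at the back; bystander.
- screw_jar: Clear jar of screws with yellow lid, 88 mm high; bystander.
- pencil: Red pencil, 178 mm long, lying near the front edge; bystander.
Not all that is in view belongs to the job. What is shaped like the drill_guide but black or blue is not meant.

How it is judged:
By the outcome, as a careful person would: the job done as asked, in the order asked, and still so for the second after the job is handed in, with the robot touching nothing.
It also fails if it takes over 69 s, if anything falls off the work surface, if the arm or the gripper's body presses on something with over 40 N, if the wrist force passes 120 N, or if a joint passes its speed limit or range.

## Working session

There is one attempt and no reset: what is moved stays moved. The work goes in short steps, Python scripts to look and compute and a tool call to move; the robot and the scene stay as the last step left them, time stands still between calls to the robot, and variables do not carry over. Pictures are saved under pics/ and viewed, at most 10 in all, crops included, and the job is handed in when it is done.

Besides the shell and the picture viewer there is one more tool, called after "Call:" as a command line: name --argument value ..., lists and objects as JSON in quotes. move_arm: Moves the arm, as the interface text tells. Its arguments: {"type":"object","properties":{"plan":{"type":"array","items":{"type":"number"}},"squeeze":{"type":"number"}},"required":["plan"]}

```bash
mkdir -p pics; ls; cat > h.py <<'E'
import numpy as np, cv2, sys
sys.path.insert(0,'.')
from workcell import manip
from scipy.spatial.transform import Rotation as R
def tw(o=None):
    o=o or manip.get_obs(); T=np.eye(4); T[:3,:3]=R.from_quat(o['ee_rot']).as_matrix(); T[:3,3]=o['position']; return T
def shot(n):
    T=tw(); p=manip.camera(n); p['T']=p['cam_to_world'] if n!='wrist' else T@np.array(p['mount']); p['T']=np.array(p['T']); return p
def ray(p,uv):
    K=np.array([[p['fx'],0,p['cx']],[0,p['fy'],p['cy']],[0,0,1]])
    q=cv2.undistortPoints(np.array(uv,float).reshape(-1,1,2),K,np.array(p['dist'])).reshape(-1,2)
    d=np.c_[q,np.ones(len(q))]@p['T'][:3,:3].T; return p['T'][:3,3],d
def onz(p,uv,z):
    o,d=ray(p,uv); return o+d*((z-o[2])/d[:,2])[:,None]
def W(p,x): return p['T'][:3,:3]@np.array(x)+p['T'][:3,3]
def proj(p,X):
    K=np.array([[p['fx'],0,p['cx']],[0,p['fy'],p['cy']],[0,0,1]]); M=np.linalg.inv(p['T'])
    return cv2.projectPoints(np.array(X,float).reshape(-1,1,3),cv2.Rodrigues(M[:3,:3])[0],M[:3,3],K,np.array(p['dist']))[0].reshape(-1,2)
def save(p,n): cv2.imwrite('pics/'+n,p['color'][:,:,::-1])
E
python3 - <<'E'
from h import *
o=manip.get_obs(); print(o)
for c in ('scene','top'):
    p=shot(c); save(p,c+'0.png'); print(c,p['T'].round(3).tolist())
    for l in ['press_base','drill_guide','bushing_head','toggle_link','release_lever']:
        for f in (manip.look_for,manip.tip_of):
            try: print(l,f.__name__,[(W(p,d['position']).round(3).tolist(),round(d['conf'],2)) for d in f(p,l)[:4]])
            except Exception as e: print(l,e)
E
```

```text
pics
{'clock': 0.0, 'joint_pos': array([-1.2585978 ,  0.33288414, -0.06471705,  1.46097657,  0.0216148 ,
        1.34990554, -0.08850402]), 'joint_velocities': array([ 0.00141922, -0.00085128,  0.00023579, -0.0009088 ,  0.00200444,
       -0.00054846,  0.00057547]), 'tau': array([-5.70158663e-04, -6.25443506e+01,  4.86411550e-02, -3.91596544e+01,
        1.60959258e-02,  1.01380987e-02,  9.36654658e-06]), 'position': array([0.20530477, 0.59017135, 0.40389131]), 'ee_rot': array([ 1.66600205e-01,  9.86024252e-01, -7.33874278e-04, -8.40359879e-05]), 'ft_force': array([1.26676599, 0.59741715, 0.14189057]), 'torque': array([-0.01057574, -0.04142115,  0.00373627]), 'grasp_force': 0.0, 'grip_width': 1.005077690350446}
scene [[-0.848, -0.332, 0.413, -0.117], [-0.529, 0.509, -0.679, 1.182], [0.015, -0.794, -0.607, 1.069], [0.0, 0.0, 0.0, 1.0]]
press_base call [([0.715, 0.384, 0.13], 0.35)]
press_base call []
drill_guide call [([0.557, 0.572, 0.051], 0.96), ([0.518, 0.268, 0.048], 0.95), ([0.36, 0.553, 0.06], 0.83), ([0.49, 0.433, 0.055], 0.74)]
drill_guide call [([0.368, 0.542, 0.003], 0.96),
[... 755 characters left out ...]

drill_guide call [([0.569, 0.553, 0.057], 0.98), ([0.498, 0.416, 0.056], 0.77), ([0.527, 0.254, 0.064], 0.74), ([0.403, 0.287, 0.057], 0.65)]
drill_guide call [([0.377, 0.535, -0.003], 0.91), ([0.398, 0.289, -0.001], 0.83), ([0.574, 0.563, -0.004], 0.82), ([0.499, 0.42, -0.0], 0.63)]
bushing_head call []
bushing_head call [([0.51, 0.378, 0.042], 0.53), ([0.439, 0.273, 0.043], 0.5), ([0.362, 0.579, 0.047], 0.36)]
toggle_link call []
toggle_link it knows: bushing_head, caliper, drill_guide, glue_bottle, mallet, pencil, press_base, screw_jar, spray_can
release_lever call []
release_lever it knows: bushing_head, caliper, drill_guide, glue_bottle, mallet, pencil, press_base, screw_jar, spray_can
```

View pics/top0.png

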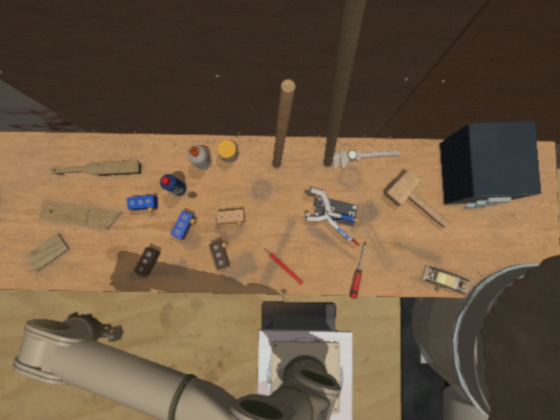

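View pics/scene0.png

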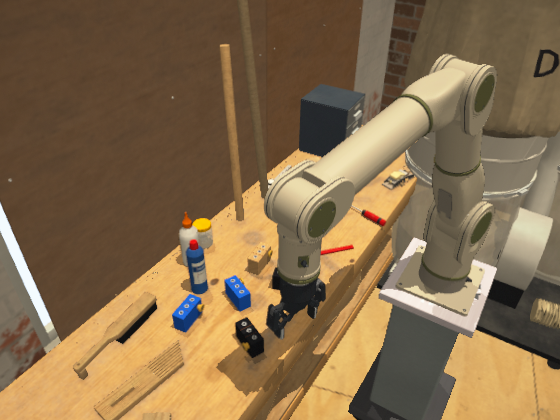

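The top view shows the beech guide at about (230,216) and the press at about (332,208). Two upright posts stand at about (277,165) and (328,165). Next I'll crop in on that area and move the arm over.

```bash
python3 - <<'E'
from h import *
p=shot('top')
c=p['color'][150:270,200:380]; c=cv2.resize(c,None,fx=4.4,fy=4.4,interpolation=cv2.INTER_CUBIC); cv2.imwrite('pics/crop1.png',c[:,:,::-1])
m=manip.silhouettes(p,'drill_guide')
for d in m:
    M=d['pixels']; ys,xs=np.nonzero(M); 
    r=cv2.minAreaRect(np.c_[xs,ys].astype(np.float32)); print('g',round(d['conf'],2),r, onz(p,[[xs.mean(),ys.mean()]],0.055).round(3))
    b=cv2.boxPoints(r); print(onz(p,b,0.06).round(3).tolist())
print(onz(p,[[277,165],[328,165]],0).round(3))
o=manip.get_obs(); print(R.from_quat(o['ee_rot']).as_matrix().round(3))
E
```

```text
g 0.94 ((183.0, 225.50003051757812), (16.54690170288086, 26.832815170288086), 26.56505012512207) [[0.499 0.417 0.055]]
[[0.467, 0.458, 0.06], [0.548, 0.421, 0.06], [0.524, 0.371, 0.06], [0.444, 0.408, 0.06]]
g 0.91 ((141.5, 203.0), (16.0, 31.0), 90.0) [[0.571 0.558 0.055]]
[[0.595, 0.61, 0.06], [0.597, 0.506, 0.06], [0.543, 0.503, 0.06], [0.541, 0.607, 0.06]]
g 0.77 ((230.0, 217.0), (14.0, 28.0), 90.0) [[0.529 0.258 0.055]]
[[0.55, 0.306, 0.06], [0.551, 0.212, 0.06], [0.504, 0.211, 0.06], [0.503, 0.304, 0.06]]
g 0.73 ((219.50001525878906, 254.0), (26.879358291625977, 16.76007080078125), 71.56504821777344) [[0.404 0.293 0.055]]
[[0.436, 0.331, 0.06], [0.454, 0.279, 0.06], [0.371, 0.248, 0.06], [0.352, 0.3, 0.06]]
g 0.66 ((145.5882568359375, 260.8529357910156), (18.35034942626953, 30.012252807617188), 30.963756561279297) [[0.376 0.534 0.055]]
[[0.349, 0.584, 0.06], [0.435, 0.537, 0.06], [0.404, 0.483, 0.06], [0.319, 0.531, 0.06]]
[[ 0.718  0.105  0.   ]
 [ 0.721 -0.075  0.   ]]
[[-0.944  0.329 -0.   ]
 [ 0.329  0.944  0.   ]
 [ 0.     0.    -1.   ]]
```

View pics/crop1.png

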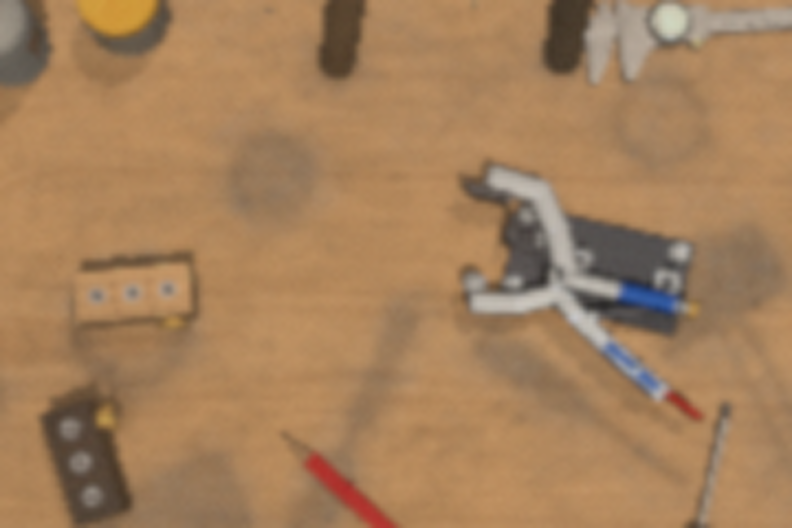

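The crop shows the press pivot at about (562,283). Its jaws point left (world +y) and up slightly, and the moving handle is on the near side. The guide's bushing is on its near side at the right-hand end, so it already faces the right way. I'll move above the guide.

Call:
move_arm --plan '[0,0,1.155,-0.415,-0.207,0,0.085,0,0,1.155,-0.415,-0.207,0,0.085,0,0,1.155,-0.415,-0.207,0,0.085,0,0,1.155,-0.415,-0.207,0,0.085,0,0,1.155,-0.415,-0.207,0,0.085,0,0,1.155,-0.415,-0.207,0,0.085,0,0,1.155,-0.415,-0.207,0,0.085,0,0,1.155,-0.415,-0.207,0,0.085,0,0,1.155,-0.415,-0.207,0,0.085,0,0,1.155,-0.415,-0.207,0,0.085,0,0,1.155,-0.415,-0.207,0,0.085,0,0,1.155,-0.415,-0.207,0,0.085]'

```text
clock: 2.5
position: [0.5287, 0.2593, 0.4047]
ee_rot: [0.677, 0.736, 0.0, -0.0]
ft_force: [-0.4, -0.4, -0.8]
grip_width: 0.997
grasp_force: 0.0
```

```bash
python3 - <<'E'
from h import *
o=manip.get_obs(); print(o['clock'],o['position'],tw(o)[:3,:3].round(3).tolist(),o['joint_pos'].round(2),o['ft_force'])
p=shot('wrist'); save(p,'w1.png'); print(np.array(p['mount']).round(3).tolist(),p['fx'])
for f in (manip.look_for,manip.tip_of):
  for l in ('drill_guide','bushing_head','press_base'):
    print(l,[(W(p,d['position']).round(4).tolist(),round(d['conf'],2)) for d in f(p,l)[:3]])
E
```

```text
2.5 [0.52873075 0.25930247 0.40474805] [[-0.083, 0.997, -0.0], [0.997, 0.083, 0.0], [0.0, -0.0, -1.0]] [-0.81  0.25  0.33  1.58 -0.09  1.32 -0.38] [-0.36919255 -0.36622639 -0.77315122]
[[-0.001, -0.956, -0.295, 0.076], [1.0, -0.0, -0.001, 0.001], [0.001, -0.295, 0.956, 0.03], [0.0, 0.0, 0.0, 1.0]] 323.85470430289956
drill_guide [([0.4162, 0.303, 0.0603], 0.9), ([0.5276, 0.2647, 0.0597], 0.73), ([0.5149, 0.4147, 0.0584], 0.57)]
bushing_head [([0.4354, 0.2766, 0.0457], 0.69), ([0.517, 0.3845, 0.0499], 0.65)]
press_base []
drill_guide [([0.4026, 0.2967, -0.0023], 0.81), ([0.5031, 0.4289, -0.0001], 0.71), ([0.5331, 0.2624, -0.0017], 0.67)]
bushing_head [([0.5131, 0.385, 0.0386], 0.82), ([0.437, 0.2733, 0.0395], 0.64), ([0.5082, 0.2315, 0.0413], 0.47)]
press_base [([0.6321, 0.4448, -0.0056], 0.36)]
```

View pics/w1.png

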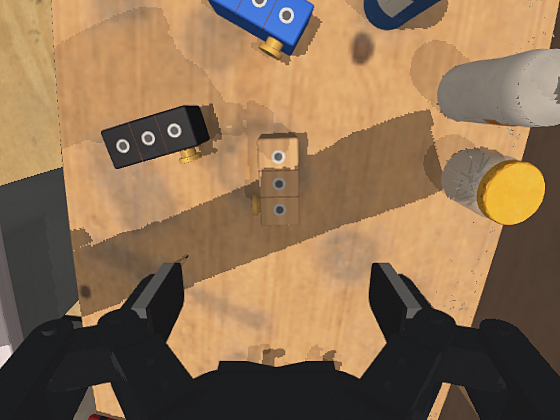

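The guide's rings are at (278,157), (279,184) and (279.5,210), and the bushing is at (256,205) on the -x side. The wrist camera sits on the +y side of the tool.

```bash
python3 - <<'E'
from h import *
p=shot('wrist')
g=cv2.cvtColor(p['color'],cv2.COLOR_RGB2GRAY)
print(onz(p,[[278,157],[279,184],[279.5,210],[258,135.5],[261,225],[297,134]],0.06).round(4))
# refine rings
for c in ([278,157],[279,184],[279,210]):
    w=g[c[1]-9:c[1]+10,c[0]-9:c[0]+10]; hs=cv2.cvtColor(p['color'],cv2.COLOR_RGB2HSV)[c[1]-9:c[1]+10,c[0]-9:c[0]+10,1]
    m=hs<70; ys,xs=np.nonzero(m); print(m.sum(),onz(p,[[xs.mean()+c[0]-9,ys.mean()+c[1]-9]],0.06).round(4))
E
```

```text
[[0.5298 0.2873 0.06  ]
 [0.533  0.2605 0.06  ]
 [0.5358 0.2335 0.06  ]
 [0.509  0.3064 0.06  ]
 [0.518  0.2157 0.06  ]
 [0.5461 0.3108 0.06  ]]
149 [[0.5291 0.2888 0.06  ]]
132 [[0.5319 0.262  0.06  ]]
126 [[0.535  0.2351 0.06  ]]
```

Call:
move_arm --plan '[0,0,0.28,-0.33,-0.006,0.075,0.085,0,0,0.28,-0.33,-0.006,0.075,0.085,0,0,0.28,-0.33,-0.006,0.075,0.085,0,0,0.28,-0.33,-0.006,0.075,0.085,0,0,0.28,-0.33,-0.006,0.075,0.085,0,0,0.28,-0.33,-0.006,0.075,0.085,0,0,0.28,-0.33,-0.006,0.075,0.085,0,0,0.28,-0.33,-0.006,0.075,0.085,0,0,0.28,-0.33,-0.006,0.075,0.085]'

```text
clock: 4.03
position: [0.5502, -0.0695, 0.3299]
ee_rot: [0.773, 0.634, 0.0, -0.0]
ft_force: [0.1, 0.4, 0.5]
grip_width: 0.991
grasp_force: 0.0
```

```bash
python3 - <<'E'
from h import *
o=manip.get_obs(); print(o['clock'],o['position'],tw(o)[:3,:3].round(3).tolist(),o['joint_pos'].round(2),o['ft_force'])
p=shot('wrist'); cv2.imwrite('pics/w2.png',cv2.resize(p['color'][0:290,80:480],None,fx=2,fy=2,interpolation=cv2.INTER_CUBIC)[:,:,::-1]); np.save('w2.npy',p,allow_pickle=True)
print([(W(p,d['position']).round(4).tolist(),round(d['conf'],2)) for d in manip.tip_of(p,'press_base')])
E
```

```text
4.025 [ 0.55023936 -0.06945532  0.32991312] [[0.195, 0.981, 0.0], [0.981, -0.195, 0.001], [0.001, 0.0, -1.0]] [-0.44  0.25  0.56  1.77 -0.14  1.16 -0.03] [0.08484667 0.36697604 0.51200377]
[([0.5531, -0.0655, -0.0029], 0.76)]
```

View pics/w2.png

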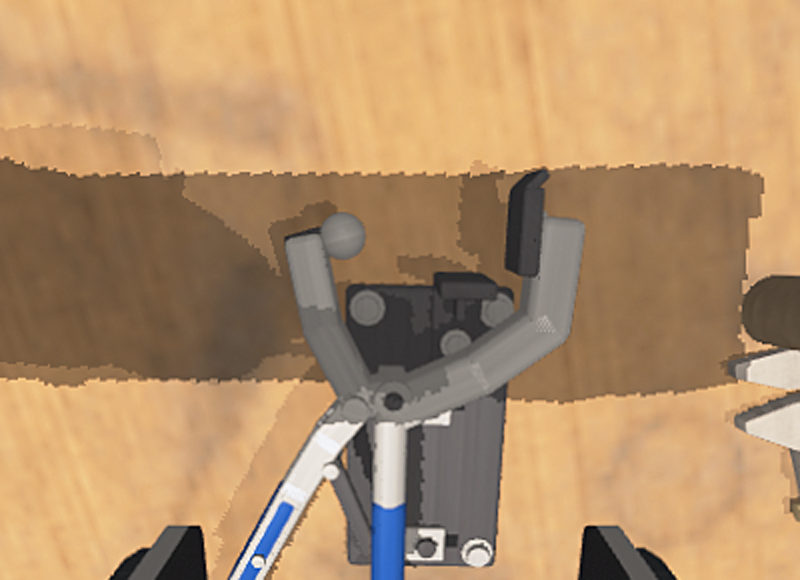

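The pivot is at crop (394,401), the nose ball at (343,236), and the anvil's left edge at about x=508 from y=185 to 275. The stop's top is at (435–497, 273–297). I'll compute these positions.

```bash
python3 - <<'E'
from h import *
p=np.load('w2.npy',allow_pickle=True).item()
f=lambda L,z: onz(p,np.array(L)/2+[80,0],z)
print('plate',f([[347,287],[515,290],[495,565],[348,563]],.008).round(4))
pl=f([[347,287],[515,290],[495,565],[348,563]],.008)
a=pl[1]-pl[2]; b=pl[0]-pl[3]; print('yaw',[-np.arctan2(v[0],v[1]) for v in(a,b)],[-np.arctan2(-v[1],v[0])for v in(pl[1]-pl[0],pl[2]-pl[3])])
print('pivot',f([[394,401]],.05).round(4))
print('stop top',f([[435,273],[497,275],[497,297]],.053).round(4))
print('anvil',f([[514,185],[507,273],[522,275],[540,275]],.056).round(4))
print('nose',f([[343,236]],.045).round(4))
print('grip fixed',f([[373,510],[404,510],[372,578],[404,578]],.051).round(4))
E
```

```text
plate [[ 0.5401 -0.0219  0.008 ]
 [ 0.6135 -0.0378  0.008 ]
 [ 0.5839 -0.1737  0.008 ]
 [ 0.5105 -0.1577  0.008 ]]
yaw [np.float64(-0.21438206996077758), np.float64(-0.21432458065544158)] [np.float64(-0.21340154978141324), np.float64(-0.21400188264199524)]
pivot [[ 0.5526 -0.066   0.05  ]]
stop top [[ 0.5776 -0.0191  0.053 ]
 [ 0.6004 -0.0243  0.053 ]
 [ 0.5991 -0.0325  0.053 ]]
anvil [[ 0.6109  0.0065  0.056 ]
 [ 0.6037 -0.024   0.056 ]
 [ 0.6091 -0.0257  0.056 ]
 [ 0.6157 -0.027   0.056 ]]
nose [[0.546  0.0008 0.045 ]]
grip fixed [[ 0.5346 -0.111   0.051 ]
 [ 0.5474 -0.1136  0.051 ]
 [ 0.5274 -0.1431  0.051 ]
 [ 0.5412 -0.1458  0.051 ]]
```

Call:
move_arm --plan '[0,0,-0.306,0.34,-0.088,0.03,0.085,0,0,-0.306,0.34,-0.088,0.03,0.085,0,0,-0.306,0.34,-0.088,0.03,0.085,0,0,-0.306,0.34,-0.088,0.03,0.085,0,0,-0.306,0.34,-0.088,0.03,0.085,0,0,-0.306,0.34,-0.088,0.03,0.085,0,0,-0.306,0.34,-0.088,0.03,0.085,0,0,-0.306,0.34,-0.088,0.03,0.085]'

```text
clock: 5.12
position: [0.531, 0.2794, 0.2997]
ee_rot: [0.668, 0.744, -0.0, 0.0]
ft_force: [0.1, -1.1, 0.3]
grip_width: 0.995
grasp_force: 0.0
```

```bash
python3 - <<'E'
from h import *
o=manip.get_obs(); print(o['clock'],o['position'],tw(o)[:3,:3].round(3).tolist(),o['ft_force'])
p=shot('wrist'); 
hs=cv2.cvtColor(p['color'],cv2.COLOR_RGB2HSV)
q=proj(p,[[0.5291,0.2888,.06],[.5319,.262,.06],[.535,.2351,.06]]); print(q)
for c in q.round().astype(int):
    m=hs[c[1]-10:c[1]+11,c[0]-10:c[0]+11,1]<70; ys,xs=np.nonzero(m); print(m.sum(),onz(p,[[xs.mean()+c[0]-10,ys.mean()+c[1]-10]],0.06).round(4))
E
```

```text
5.125 [0.5309889  0.27935718 0.29971904] [[-0.107, 0.994, 0.0], [0.994, 0.107, -0.001], [-0.001, 0.0, -1.0]] [ 0.0964603  -1.06035432  0.29658492]
[[273.21716497 208.06158878]
 [273.22749787 244.54824459]
 [273.63557733 278.55728887]]
286 [[0.529  0.2887 0.06  ]]
248 [[0.5321 0.2618 0.06  ]]
225 [[0.5349 0.2348 0.06  ]]
```

Call:
move_arm --plan '[0,0,-0.003,0.002,-0.001,0.05,0.085,0,0,-0.003,0.002,-0.001,0.09,0.085,0,0,-0.003,0.002,-0.001,0.11,0.085,0,0,-0.003,0.002,-0.001,0.11,0.06,0,0,-0.003,0.002,-0.001,0.11,0.036,0,0,-0.003,0.002,-0.001,0.11,0.036,0,0,-0.003,0.002,-0.001,0.11,0.036,0,0,-0.003,0.002,-0.001,0.11,0.036]' --squeeze 30

```text
clock: 6.18
position: [0.5305, 0.2819, 0.1916]
ee_rot: [0.667, 0.745, 0.001, 0.0]
ft_force: [-0.5, -1.2, 7.1]
grip_width: 0.467
grasp_force: 31.3
```

Call:
move_arm --plan '[0,0,0,0,0,-0.012,0.036,0,0,0.08,-0.04,0.01,-0.025,0.036,0,0,0.16,-0.09,0.02,-0.025,0.036,0,0,0.24,-0.14,0.04,-0.025,0.036,0,0,0.317,-0.18,0.055,-0.025,0.036,0,0,0.317,-0.199,0.058,-0.025,0.036,0,0,0.317,-0.199,0.058,-0.025,0.036,0,0,0.317,-0.199,0.058,-0.025,0.036]'

```text
clock: 7.18
position: [0.6088, 0.092, 0.2148]
ee_rot: [0.776, 0.631, 0.0, -0.001]
ft_force: [-0.0, 0.6, -2.8]
grip_width: 0.462
grasp_force: 31.0
```

```bash
python3 - <<'E'
from h import *
o=manip.get_obs(); print(o['clock'],o['position'],tw(o)[:3,:3].round(3).tolist(),o['ft_force'],o['torque'],o['grasp_force'],o['joint_pos'].round(2))
p=shot('wrist'); cv2.imwrite('pics/w3.png',cv2.resize(p['color'][100:400,80:480],None,fx=2,fy=2,interpolation=cv2.INTER_CUBIC)[:,:,::-1]); np.save('w3.npy',p,allow_pickle=True)
t=shot('top'); np.save('t3.npy',t,allow_pickle=True)
E
```

```text
7.175 [0.60880393 0.09204632 0.21477501] [[0.203, 0.979, -0.0], [0.979, -0.203, 0.001], [0.001, -0.001, -1.0]] [-0.04153945  0.62833028 -2.78197514] [ 0.14661794 -0.01821415 -0.00515414] 31.03261649608612 [-0.55  0.51  0.42  1.7  -0.24  0.99 -0.25]
```

View pics/w3.png

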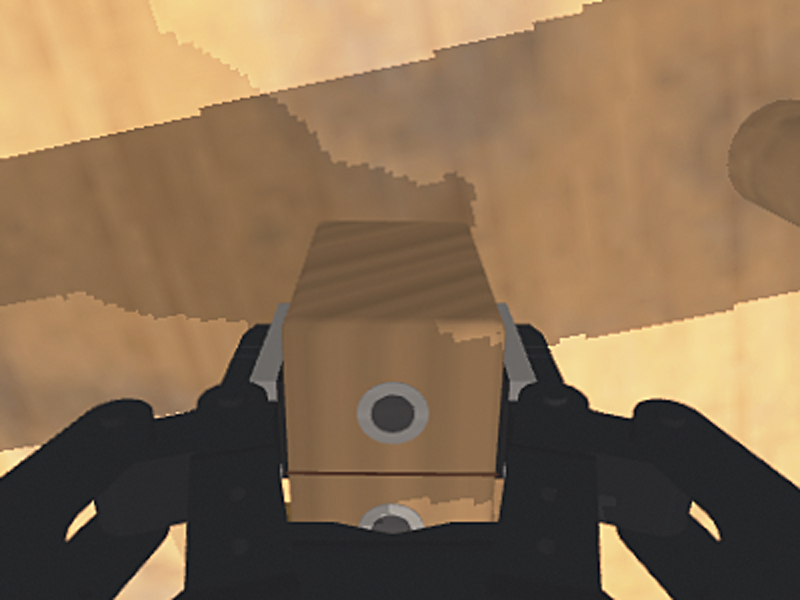

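Call:
move_arm --plan '[0,0,0,0,0,0.012,0.036,0,0,0,0,0,0.022,0.036,0,0,0,-0.01,0,0.0225,0.036,0,0,0,-0.02,0,0.0225,0.036,0,0,0,-0.03,0,0.0225,0.036,0,0,0,-0.03,0,0.0225,0.036]'

```text
clock: 8.02
position: [0.6029, 0.0593, 0.1922]
ee_rot: [0.777, 0.629, -0.0, 0.0]
ft_force: [-0.4, 0.9, -2.4]
grip_width: 0.468
grasp_force: 30.5
```

```bash
python3 - <<'E'
from h import *
o=manip.get_obs(); print(o['clock'],o['position'],o['ft_force'],o['torque'],o['grasp_force'])
P=np.array([.5526,-.066]); ex=np.array([.9787,-.2055]); ey=np.array([.2055,.9787])
d=o['position'][:2]-P; print('pl',d@ex,d@ey)
p=np.load('w3.npy',allow_pickle=True).item()
w=onz(p,[[276.5,306.5]],.0832)[0][:2]; d=w-np.array([.6088,.092]); print('ring rel', d@ex,d@ey)
E
```

```text
8.025 [0.60294127 0.05931373 0.19224072] [-0.42623759  0.93746433 -2.37441651] [ 0.02629852 -0.05038101 -0.03815656] 30.462487936019897
pl 0.023517027053820475 0.13298968055103197
ring rel 0.0009295533426672982 0.006627772124757212
```

Call:
move_arm --plan '[0,0,0,-0.006,0,0,0.036,0,0,0,-0.012,0,0,0.036,0,0,0,-0.013,0,0,0.036,0,0,0,-0.013,0,0,0.036]'

```text
clock: 8.52
position: [0.6004, 0.0481, 0.1922]
ee_rot: [0.776, 0.63, 0.0, -0.0]
ft_force: [-0.9, 0.0, -2.1]
grip_width: 0.463
grasp_force: 30.5
```

Call:
move_arm --plan '[0,0,0,-0.001,0,0,0.036,0,0,0,-0.001,0,0,0.036]'

```text
clock: 8.78
position: [0.6002, 0.0472, 0.1922]
ee_rot: [0.776, 0.63, 0.0, -0.0]
ft_force: [-0.7, -0.7, -2.5]
grip_width: 0.461
grasp_force: 30.5
```

Call:
move_arm --plan '[0,0,0,-0.001,0,0,0.036,0,0,0,-0.001,0,0,0.036]'

```text
clock: 9.02
position: [0.6, 0.0461, 0.1922]
ee_rot: [0.776, 0.63, -0.0, -0.0]
ft_force: [-0.0, -0.2, -3.5]
grip_width: 0.464
grasp_force: 30.5
```

Call:
move_arm --plan '[0,0,0,-0.001,0,0.001,0.036,0,0,0,-0.0015,0,0.0015,0.036,0,0,0,-0.0015,0,0.0015,0.036]'

```text
clock: 9.4
position: [0.5998, 0.045, 0.191]
ee_rot: [0.776, 0.63, 0.0, -0.0]
ft_force: [-1.7, 2.1, 3.5]
grip_width: 0.47
grasp_force: 31.0
```

Call:
move_arm --plan '[0,0,0,-0.001,0,0,0.036,0,0,0,-0.001,0,0,0.036]'

```text
clock: 9.65
position: [0.5998, 0.044, 0.191]
ee_rot: [0.776, 0.63, 0.001, 0.0]
ft_force: [0.2, 2.3, 1.8]
grip_width: 0.463
grasp_force: 31.1
```

Call:
move_arm --plan '[0,0,0,-0.001,0,0,0.036,0,0,0,-0.001,0,0,0.036]'

```text
clock: 9.9
position: [0.5996, 0.0429, 0.191]
ee_rot: [0.776, 0.63, 0.001, 0.0]
ft_force: [1.4, 4.0, 5.8]
grip_width: 0.466
grasp_force: 31.1
```

Call:
move_arm --plan '[0,0,0,-0.001,0,0,0.036,0,0,0,-0.001,0,0,0.036]'

```text
clock: 10.15
position: [0.5993, 0.0419, 0.191]
ee_rot: [0.776, 0.63, 0.0, 0.0]
ft_force: [0.9, 5.0, 5.4]
grip_width: 0.464
grasp_force: 31.2
```

Call:
move_arm --plan '[0,0,0,-0.001,0,0,0.036,0,0,0,-0.001,0,0,0.036]'

```text
clock: 10.4
position: [0.5991, 0.0409, 0.191]
ee_rot: [0.776, 0.63, 0.0, 0.0]
ft_force: [1.5, 4.4, 6.1]
grip_width: 0.466
grasp_force: 31.3
```

Call:
move_arm --plan '[0,0,0,-0.001,0,0,0.036,0,0,0,-0.001,0,0,0.036]'

```text
clock: 10.65
position: [0.5989, 0.0399, 0.191]
ee_rot: [0.776, 0.63, 0.0, 0.0]
ft_force: [0.7, 4.9, 5.7]
grip_width: 0.469
grasp_force: 31.3
```

Call:
move_arm --plan '[0,0,0,-0.001,0,0,0.036,0,0,0,-0.001,0,0,0.036]'

```text
clock: 10.9
position: [0.5988, 0.0397, 0.191]
ee_rot: [0.776, 0.631, 0.001, -0.0]
ft_force: [1.5, 7.4, 4.9]
grip_width: 0.461
grasp_force: 31.2
```

Call:
move_arm --plan '[0,0,0,-0.001,0,0,0.036,0,0,0,-0.001,0,0,0.036,0,0,0,-0.001,0,0,0.036]'

```text
clock: 11.28
position: [0.5987, 0.0395, 0.191]
ee_rot: [0.776, 0.631, 0.001, -0.0]
ft_force: [2.4, 9.9, 4.3]
grip_width: 0.469
grasp_force: 31.0
```

Call:
move_arm --plan '[0,0,0,0,0.001,0,0.036,0,0,0,0,0.001,0,0.036]'

```text
clock: 11.52
position: [0.5991, 0.0395, 0.191]
ee_rot: [0.776, 0.631, 0.001, -0.001]
ft_force: [-2.0, 9.3, 8.6]
grip_width: 0.466
grasp_force: 31.9
```

Call:
move_arm --plan '[0,0,0,0,0.001,0,0.036,0,0,0,0,0.001,0,0.036]'

```text
clock: 11.78
position: [0.5995, 0.0393, 0.191]
ee_rot: [0.776, 0.631, -0.0, -0.002]
ft_force: [-7.9, 10.7, 14.4]
grip_width: 0.466
grasp_force: 32.5
```

Call:
move_arm --plan '[0,0,0,0,-0.001,-0.0005,0.036,0,0,0,0,-0.001,-0.001,0.05,0,0,0,0,-0.001,-0.001,0.07,0,0,0,0,-0.001,-0.001,0.07,0,0,0,0,-0.001,-0.03,0.07,0,0,0,0,-0.001,-0.08,0.07,0,0,0,-0.05,-0.001,-0.13,0.085,0,0,0,-0.11,-0.02,-0.14,0.085,0,0,0,-0.17,-0.03,-0.14,0.085,0,0,0,-0.19,-0.03,-0.14,0.085,0,0,0,-0.19,-0.03,-0.14,0.085]'

```text
clock: 13.15
position: [0.5308, -0.1451, 0.3309]
ee_rot: [0.778, 0.628, -0.0, 0.0]
ft_force: [-0.1, 0.7, -0.3]
grip_width: 0.993
grasp_force: 0.0
```

```bash
python3 - <<'E'
from h import *
o=manip.get_obs(); print(o['clock'],o['position'],tw(o)[:3,:3].round(3).tolist(),o['ft_force'],o['joint_pos'].round(2))
p=shot('wrist'); cv2.imwrite('pics/w4.png',cv2.resize(p['color'][0:300,80:480],None,fx=2,fy=2,interpolation=cv2.INTER_CUBIC)[:,:,::-1]); np.save('w4.npy',p,allow_pickle=True)
E
```

```text
13.15 [ 0.53081795 -0.14506458  0.33088527] [[0.21, 0.978, 0.0], [0.978, -0.21, -0.0], [-0.0, 0.0, -1.0]] [-0.0529204   0.65590862 -0.32161903] [-0.31  0.24  0.57  1.78 -0.14  1.16  0.09]
```

View pics/w4.png

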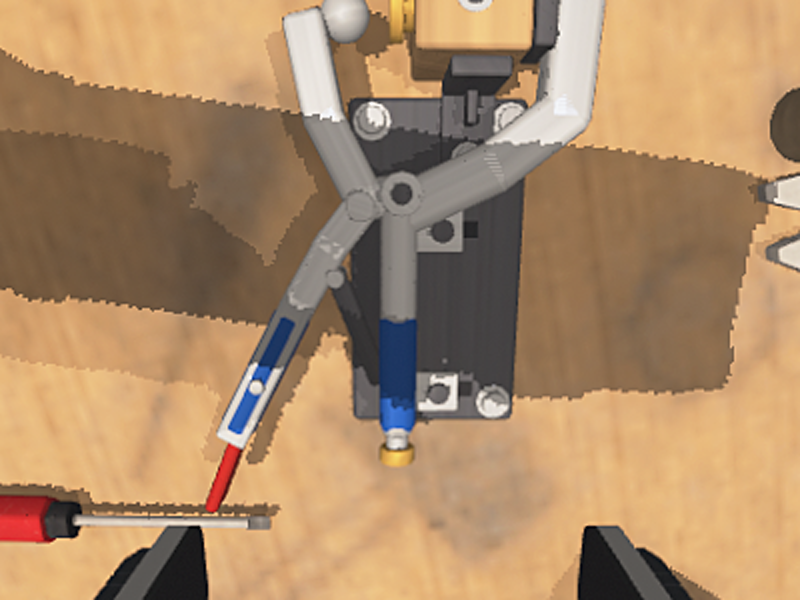

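The guide stands in the jaws against the stop and the anvil, with the bushing facing the nose. The moving grip is at about (265,375), the lever tail at about (225,480), and a screwdriver tip at (270,522) lies beneath the tail. Now I'll compute where to squeeze the handles.

```bash
python3 - <<'E'
from h import *
p=np.load('w4.npy',allow_pickle=True).item()
f=lambda L,z: onz(p,np.array(L)/2+[80,0],z)
P0=np.array([.5526,-.066]); 
pv=f([[400,193]],.05)[0]; print('pivot',pv.round(4))
g=f([[381,330],[416,330],[380,420],[413,420]],.051); print(g.round(4))
c=((g[0]+g[1])/2-(g[2]+g[3])/2)[:2]; yaw=-np.arctan2(c[0],c[1]); print('yaw',yaw)
ex=np.array([np.cos(yaw),np.sin(yaw)]); ey=np.array([-ex[1],ex[0]])
def rel(L,z):
    d=f(L,z)[:,:2]-pv[:2]; return (np.c_[d@ex,d@ey]*1000).round(1)
print('fixed',rel([[381,330],[416,330],[380,420],[413,420]],.051))
print('moving grip outer/inner',rel([[272,319],[297,319],[219,434],[248,445]],.051))
print('tail',rel([[237,450],[213,508]],.05),'sdr',rel([[270,522],[80,520],[50,520]],.003))
print('bolt',rel([[438,393],[438,232],[494,402]],.012),'guide -y top edge',rel([[413,47],[532,47]],.06),'cap',rel([[397,465]],.045))
d=np.array([.5308,-.1451])-pv[:2]; print('tcp rel',d@ex,d@ey, ex)
E
```

```text
pivot [ 0.552  -0.0644  0.05  ]
[[ 0.5342 -0.1127  0.051 ]
 [ 0.5475 -0.1156  0.051 ]
 [ 0.5259 -0.1486  0.051 ]
 [ 0.539  -0.1514  0.051 ]]
yaw -0.2315317074798486
fixed [[ -6.3 -51.2]
 [  7.4 -50.9]
 [ -6.1 -87.9]
 [  7.2 -87.7]]
moving grip outer/inner [[-48.6 -47.6]
 [-38.9 -47.4]
 [-72.1 -95.3]
 [-60.3 -99.8]]
tail [[ -65.3 -102.5]
 [ -77.1 -129.2]] sdr [[ -62.2 -159.3]
 [-161.4 -160.9]
 [-177.6 -161.5]]
bolt [[ 20.  -86.9]
 [ 17.2 -14.8]
 [ 46.2 -90.7]] guide -y top edge [[ 3.2 47.5]
 [43.6 48.7]] cap [[   1.3 -109.8]]
tcp rel -0.0021530885925996456 -0.08343967553534672 [ 0.97331606 -0.22946863]
```

Call:
move_arm --plan '[0,0,0.012,0.014,-0.026,0.03,0.085,0,0,0.012,0.014,-0.026,0.075,0.085,0,0,0.012,0.014,-0.026,0.1,0.085,0,0,0.012,0.014,-0.026,0.12,0.085,0,0,0.012,0.014,-0.026,0.141,0.085,0,0,0.012,0.014,-0.026,0.141,0.085]' --squeeze 32

```text
clock: 13.95
position: [0.509, -0.1218, 0.1882]
ee_rot: [0.78, 0.626, -0.001, -0.001]
ft_force: [0.1, -1.0, 0.8]
grip_width: 0.993
grasp_force: 0.0
```

```bash
python3 - <<'E'
from h import *
o=manip.get_obs(); print(o['clock'],o['position'],o['ft_force'],o['grasp_force'])
p=shot('wrist'); cv2.imwrite('pics/w5.png',cv2.resize(p['color'][100:400,80:480],None,fx=2,fy=2,interpolation=cv2.INTER_CUBIC)[:,:,::-1])
E
```

```text
13.95 [ 0.5089799  -0.12184276  0.18824339] [ 0.14096595 -1.04221989  0.77435199] 0.0
```

View pics/w5.png

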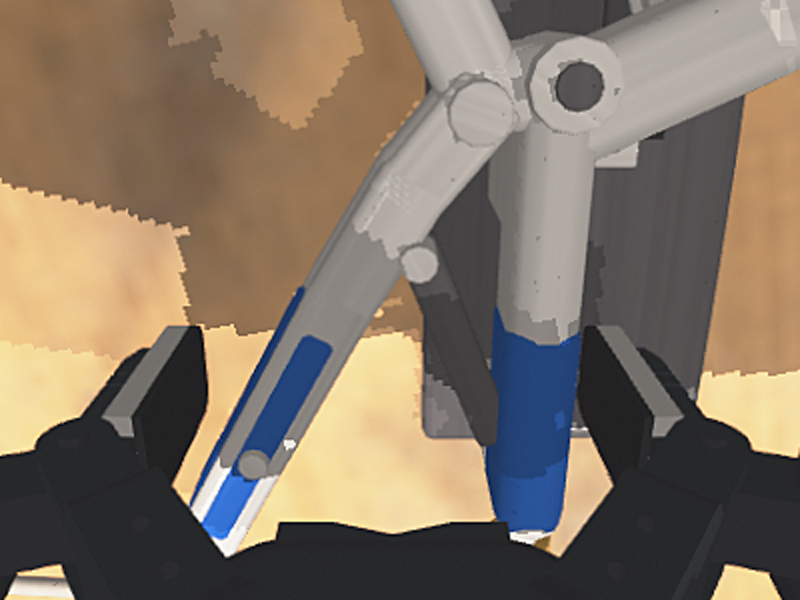

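Call:
move_arm --plan '[0,0,0,0,0,0,0.078,0,0,0,0,0.0005,0,0.072,0,0,0,0,0.002,0,0.068,0,0,0,0,0.004,0,0.064,0,0,0,0,0.006,0,0.06,0,0,0,0,0.006,0,0.06]'

```text
clock: 14.75
position: [0.5145, -0.1246, 0.1894]
ee_rot: [0.78, 0.625, -0.001, -0.001]
ft_force: [-7.0, 1.6, 4.7]
grip_width: 0.702
grasp_force: 3.2
```

Call:
move_arm --plan '[0,0,0,0,0.001,0,0.056,0,0,0,0,0.003,0,0.052,0,0,0,0,0.005,0,0.048,0,0,0,0,0.007,0,0.044,0,0,0,0,0.007,0,0.044]'

```text
clock: 15.38
position: [0.5217, -0.1266, 0.19]
ee_rot: [0.78, 0.625, -0.0, -0.0]
ft_force: [-7.5, 0.1, 9.8]
grip_width: 0.52
grasp_force: 8.7
```

Call:
move_arm --plan '[0,0,0,0,0.001,0,0.041,0,0,0,0,0.003,0,0.037,0,0,0,0,0.005,0,0.033,0,0,0,0,0.006,0,0.031,0,0,0,0,0.006,0,0.031]'

```text
clock: 16.0
position: [0.528, -0.1273, 0.1896]
ee_rot: [0.78, 0.626, 0.0, 0.0]
ft_force: [3.7, -1.8, -1.2]
grip_width: 0.366
grasp_force: 1.8
```

Call:
move_arm --plan '[0,0,0,0,0.001,0,0.029,0,0,0,0,0.002,0,0.027,0,0,0,0,0.003,0,0.024,0,0,0,0,0.003,0,0.02,0,0,0,0,0.003,0,0.02]'

```text
clock: 16.62
position: [0.5297, -0.1278, 0.1899]
ee_rot: [0.78, 0.626, -0.001, -0.002]
ft_force: [-9.5, 3.0, 14.6]
grip_width: 0.33
grasp_force: 30.7
```

Call:
move_arm --plan '[0,0,0,0,-0.002,0,0.03,0,0,0,0,-0.002,0,0.045,0,0,0,0,-0.002,0,0.06,0,0,0,0,-0.002,-0.03,0.06,0,0,0,-0.01,0,-0.08,0.06,0,0,0,-0.03,0,-0.13,0.03,0,0,0,-0.03,0,-0.14,0,0,0,0,-0.03,0,-0.14,0,0,0,0,-0.03,0,-0.14,0]'

```text
clock: 17.75
position: [0.5239, -0.1566, 0.328]
ee_rot: [0.78, 0.626, -0.001, -0.001]
ft_force: [0.4, -0.3, -0.7]
grip_width: -0.005
grasp_force: 0.0
```

```bash
python3 - <<'E'
from h import *
o=manip.get_obs(); print(o['clock'],o['position'],tw(o)[:3,:3].round(3).tolist(),o['ft_force'],o['grip_width'])
p=shot('wrist'); cv2.imwrite('pics/w6.png',cv2.resize(p['color'][0:300,80:480],None,fx=2,fy=2,interpolation=cv2.INTER_CUBIC)[:,:,::-1]); np.save('w6.npy',p,allow_pickle=True)
E
```

```text
17.75 [ 0.52394389 -0.15655377  0.32803792] [[0.216, 0.976, -0.003], [0.976, -0.216, 0.0], [-0.0, -0.003, -1.0]] [ 0.41201384 -0.29079823 -0.65674961] -0.004570929546443804
```

View pics/w6.png

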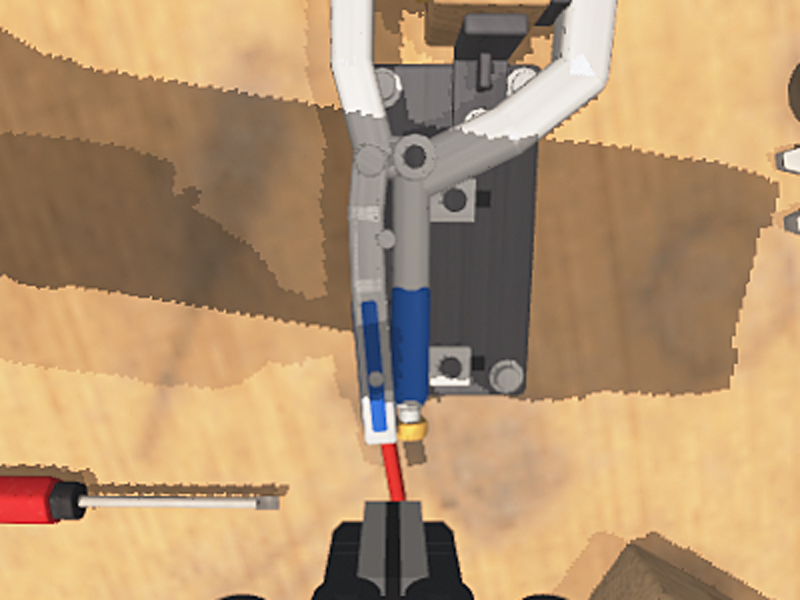

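The pliers are locked, with the handles together. The red tail runs from about (388,450) to (402,500).

```bash
python3 - <<'E'
from h import *
p=np.load('w6.npy',allow_pickle=True).item()
f=lambda L,z: onz(p,np.array(L)/2+[80,0],z)
T=np.array([.5239,-.1566]); X=np.array([.216,.976]); Y=np.array([.976,-.216])
for n,L,z in [('tail start/end vis, +x edge',[[388,450],[402,500],[406,500]],.05),('cap',[[412,440],[425,430]],.045),('sdr tip',[[280,503]],.004),('pivot',[[413,156]],.05),('mallet',[[640,540],[590,600]],.025)]:
    d=f(L,z)[:,:2]-T; print(n,(np.c_[d@X,d@Y]*1000).round(1).tolist())
E
```

```text
tail start/end vis, +x edge [[-16.6, -1.6], [-38.9, 4.2], [-38.9, 5.8]]
cap [[-14.0, 8.3], [-9.6, 13.6]]
sdr tip [[-62.0, -56.0]]
pivot [[96.2, 7.7]]
mallet [[-71.7, 117.7], [-104.5, 96.9]]
```

Call:
move_arm --plan '[0,0,0,-0.036,0.027,0.03,0,0,0,0,-0.036,0.027,0.075,0,0,0,0,-0.036,0.027,0.105,0,0,0,0,-0.036,0.027,0.124,0,0,0,0,-0.036,0.027,0.124,0]'

```text
clock: 18.42
position: [0.5423, -0.198, 0.2043]
ee_rot: [0.78, 0.626, -0.001, -0.001]
ft_force: [0.5, -1.0, 0.9]
grip_width: 0.003
grasp_force: 0.0
```

Call:
move_arm --plan '[0,0,0,0,-0.003,0,0,0,0,0,0,-0.006,0,0,0,0,0,0,-0.009,0,0,0,0,0,0,-0.012,0,0,0,0,0,0,-0.012,0,0]'

```text
clock: 19.05
position: [0.5309, -0.1957, 0.2059]
ee_rot: [0.78, 0.626, 0.0, 0.0]
ft_force: [1.2, -0.0, -0.2]
grip_width: -0.004
grasp_force: 0.2
```

Call:
move_arm --plan '[0,0,0,0,-0.003,0,0,0,0,0,0,-0.006,0,0,0,0,0,0,-0.008,0,0,0,0,0,0,-0.008,0,0]'

```text
clock: 19.55
position: [0.5233, -0.1943, 0.2059]
ee_rot: [0.78, 0.626, 0.0, 0.0]
ft_force: [4.5, -2.9, 0.1]
grip_width: 0.005
grasp_force: 1.8
```

Call:
move_arm --plan '[0,0,0,0,-0.002,0,0,0,0,0,0,-0.004,0,0,0,0,0,0,-0.006,0,0,0,0,0,0,-0.006,0,0]'

```text
clock: 20.05
position: [0.5171, -0.1926, 0.2056]
ee_rot: [0.78, 0.626, -0.0, -0.0]
ft_force: [1.4, -2.2, 1.9]
grip_width: 0.0
grasp_force: 1.4
```

Call:
move_arm --plan '[0,0,0,0,-0.002,0,0,0,0,0,0,-0.004,0,0,0,0,0,0,-0.006,0,0,0,0,0,0,-0.006,0,0]'

```text
clock: 20.55
position: [0.5111, -0.1911, 0.2054]
ee_rot: [0.78, 0.626, -0.0, -0.001]
ft_force: [0.0, -0.8, 0.3]
grip_width: 0.003
grasp_force: 0.0
```

Call:
move_arm --plan '[0,0,0,0,0.012,0,0,0,0,0,0,0.02,-0.02,0,0,0,0,0,0.02,-0.07,0,0,0,0,0.01,0.03,-0.12,0,0,0,0,0.04,0.03,-0.16,0,0,0,0,0.04,0.03,-0.16,0,0,0,0,0.04,0.03,-0.16,0]'

```text
clock: 21.42
position: [0.5495, -0.159, 0.3649]
ee_rot: [0.78, 0.626, -0.0, -0.0]
ft_force: [-1.1, 0.3, 0.2]
grip_width: -0.003
grasp_force: 0.0
```

```bash
python3 - <<'E'
from h import *
o=manip.get_obs(); print(o['clock'],o['position'],o['ft_force'])
p=shot('wrist'); cv2.imwrite('pics/w7.png',cv2.resize(p['color'][0:300,80:480],None,fx=2,fy=2,interpolation=cv2.INTER_CUBIC)[:,:,::-1])
E
```

```text
21.425 [ 0.54950174 -0.15903693  0.36494071] [-1.1219052   0.33748393  0.16680029]
```

View pics/w7.png

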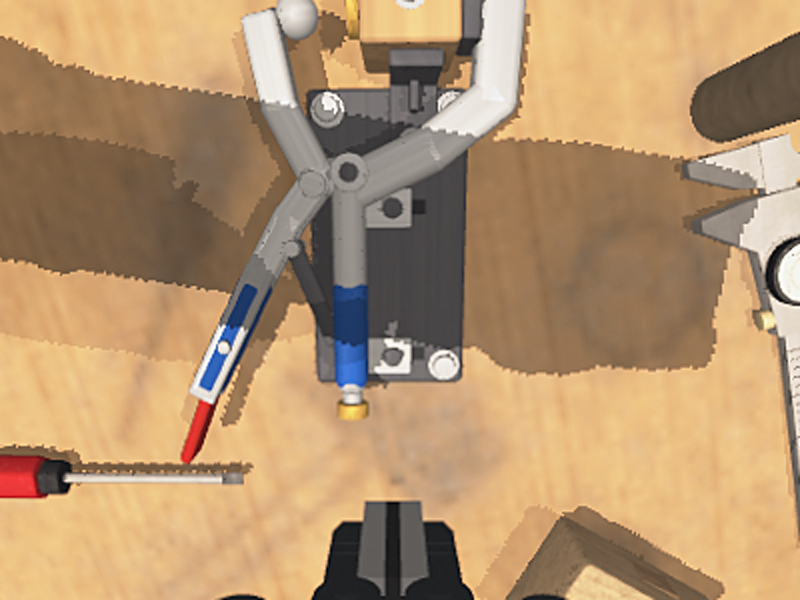

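The pliers are fully open again. The bushing head is flush with the guide's face, and the guide still stands against the stop. Nothing on the bench has shifted, so I'm handing in.

```bash
python3 -c "
from h import *
print(manip.hand_in())"
```

```text
the job is handed in; nothing more can be done
None
```

The job is done and handed in at about 21 s: the guide bottomed on the end stop, the pliers snapped over and locked, and the release lever sprang them fully open. The last picture shows the bushing head flush on the guide's face and the guide still standing in the open jaws, with measured finger forces peaking at about 33 N; the hand-in call returned no verdict.

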